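# Lock the objective case with its removable-shackle lock

### The job

Lock the grey instrument case. First swing its hasp leaf down flat across the lock, then take the steel shackle out of its wooden stand and press it down astride the leaf into the lock's two holes until the hidden pawls click and hold it down, and let go. Press firmly but do not force the lock, and leave everything else where it is.

Things in the scene. Friction and masses are not known exactly. Their poses are not given: they have to be found in the camera images.
- case: Fixed grey steel case lying flat, 200 x 280 x 80 mm (x, y, z), origin at the centre of its underside; x points from its front (robot side) to its back, y along its front edge. More than 50 N on the case or its lock, from the shackle or the robot, damages it. Pressing the shackle home needs at most 25 N; a touch at over 20 mm/s can pass the limit.
- lock_mark (a point): Fixed mark on the case's lock bracket: its middle, at the height of the lock's top face (80 mm, level with the lid), 26 mm in front of the case; axes as the case. The brass lock block (42 x 88 x 66 mm in x, y, z) has side play in the bracket: its middle lies anywhere from -9 to +9 mm along y from this mark (0 in x) and must be found by feel or sight. It shifts along y against 6 N of friction.
- lock_seat (a point): Point 4 mm above lock_mark: height of the locked shackle's middle. The lock's top has two holes at y = +26 and -26 mm from the block's middle, each 16 mm in x, 13 mm in y, 32 mm deep. An ejector pushes up with 3 to 6 N from 18 mm depth; sprung pawls resist from 23 mm: force builds to 10 to 20 N, then drops sharply at the click (29 mm deep). Legs hit the hole floor at 32 mm.
- shackle_mid (a point): Middle (33 mm above the leg tips) of the loose steel U shackle, 66 mm high, 0.11 to 0.22 kg, upright, legs down. Crown: flat-sided bar 63 mm along y, 14 mm thick in x (grip across this), from 7 to 33 mm above this point. Legs: round, 11 mm, 26 mm either side along y, 40 mm long below the crown, 8 mm tips with 2 mm chamfer, grooved. Both legs alike: may be turned half round.
- leaf (a joint): Hinge of the steel hasp leaf (14 mm wide, 4 mm thick, 54 mm long from the hinge), rad: 0 = flat across the lock's top, pointing out of the case to -x of lock_mark; about 1.6 = straight up; more leans back over the lid. Hinge line along y, 29 mm in +x from lock_mark at the same height. It stays where it is left (light friction, under 2 N at its end).
- stand: Fixed wooden block 50 x 100 x 26 mm (x, y, z) in which the shackle stands, origin at the centre of its underside; its two holes (17 mm square, 20 mm deep) lie 26 mm either side along y. The shackle rests with its tips 6 mm above the table. It stands left or right of the case.
- leaf_end (a point): Free end of the hasp leaf, on its middle line, 54 mm from the hinge.
- objective: Bystander: a small steel microscope objective, 27 mm wide, 38 mm tall, standing on the rear part of the case lid; origin at its underside.
- puck_a: Bystander: black specimen puck, 30 mm across, 20 mm tall, origin at its underside.
- puck_b: Bystander: amber specimen puck, 25 mm across, 18 mm tall, origin at its underside.
- slide_box: Bystander: grey plastic box 80 x 100 x 35 mm, origin at its underside.
- eyepiece: Bystander: black eyepiece standing up, 34 mm across, 45 mm tall, origin at its underside.
- driver: Bystander: screwdriver lying on the bench, 150 mm long.
- dish: Bystander: shallow glass dish, 90 mm across, 20 mm tall, origin at its underside.
There are look-alikes about, which are no part of the job. What is meant by the part that bears shackle_mid is not green, pink or yellow, and is the larger of those in its own colour.

How it is judged (in metres and radians):
On the way, in this order (a step that is already met when the one before it is completed fails the run):
1. the hasp leaf is swung down flat across the lock (value of joint leaf below 0.1 rad), for 0.1 s.
2. the shackle is lifted clear of its stand (height (world z) of shackle_mid above 0.07 m), for 0.1 s.
3. the shackle is pressed down into the lock (z of shackle_mid in the frame of lock_mark below 0.0055 m and horizontal distance between shackle_mid and lock_mark below 0.015 m), for 0.1 s.
At the end, for the whole second after the job is handed in: The hasp leaf lies flat (under 0.1 rad), the shackle stands upright (within 0.1 rad) in the lock over it, within 15 mm of the bracket's middle and with its middle no more than 5.5 mm above the lock's top (held down by the pawls against the ejector), at rest and let go (all of step 3 and value of joint leaf below 0.1 rad and angle between shackle_mid's own z axis and vertical below 0.1 rad and linear speed of shackle below 0.02 m/s); the robot touches nothing.
It fails at once if the lock or case is loaded with more than 50 N by the shackle or the robot (contact force between any of shackle, the arm, the fingers and case above 50 N).
It fails at once if a bystander is moved more than 30 mm (distance of any of objective, puck_a, puck_b, slide_box, eyepiece, driver, dish from where it was at the start of the episode above 0.03 m).
It also fails if it takes over 72 s, if anything falls off the work surface, if the arm or the gripper's body presses on something with over 40 N, if the wrist force passes 120 N, or if a joint passes its speed limit or range.

### The arm

A 6-joint arm with a two-finger parallel gripper is mounted at the origin on the work surface. World frame = base frame: x ahead of the robot, y to its left, z up, the work surface at z = 0. Lengths are in mm, angles in rad, forces in N, time in s.
With the tool pointing down it reaches from about 275 to 750 mm from the base axis. Payload 10.2 kg.
Tool frame: the origin (TCP) lies midway between the tips of the shut fingers; the grasp point (between the pads) lies 19 mm behind it; z points along the fingers, y is the line along which they close (so a half turn about z gives the same grasp; the last joint's range is limited). The gripper opens to 85 mm and grips with 20 to 120 N. Pads are 22 mm wide; open, the fingers measure 114 mm over their backs; the gripper's body (76 mm by 85 mm) begins 54 mm behind the grasp point. The pads swing forward as they close: fully open they stand 13 mm farther back than shut.
Start: joints at [1.092, 0.313, 1.498, -0, 1.331, -0.223], TCP at [132.848, 507.92, 202.594] pointing down, gripper open.
Joint ranges: [-2.94, 2.94], [-0.97, 2.17], [0.19, 2.56], [-1.23, 4.37], [0.02, 3.11], [-2.88, 2.88]. Speed limits (rad/s): [2.39, 2.39, 3.01, 3.14, 3.14, 3.14].

### API

Orientations are given as a unit quaternion [w, x, y, z].
In Python, from rig import ctrl gives the robot as it stands.
- The arm moves only by the tool send_rows, never from a script. Its argument "targets" is a list of rows, each an object with "offset": the shift along the world's x, y, z in cm, a list of three; "spin": the turn about the world's z in rad. A call has 1 to 8 rows; each row is the pose to reach, as a shift and turn from the pose commanded when the call began; what a row does not reach only later rows make up. A row lasts 1/12 s, in which the tool goes at most 41.7 mm and 7.16 degrees, less where a joint would pass 70% of its speed; a pose out of reach is approached as far as the arm can. A call with a gripper value outside its range is refused whole. "grip" is the opening, from 0 (shut) to 1 (fully open), set as the call begins (left out, the last holds). The fingers move at their own pace and stop on an object; "squeeze" is the grip in N (left out, the last holds). Time passes only in rows, so rows that repeat a pose let the fingers close. It gives the time, the measured TCP pose, the force, the opening and the grip force at its end, in the units of the state.
- ctrl.sense(): the state, without advancing time (a new reading comes with each control period).
- ctrl.capture(name): name is "scene" or "top" or "wrist"; returns (picture, depth): 384x512x3 uint8, red, green, blue; 384x512 float32, mm along the optical axis (not along the pixel's ray), 0 where there is no reading.
- ctrl.calibration(name): a dict with "fx", "fy", "cx", "cy" (pixels), "view" (4x4, takes a point from world to camera coordinates); the wrist camera has in their place "mount" (4x4, takes a point from camera to tool coordinates, whose origin is the TCP and whose axes are the flange's). Camera axes: x right, y down, z forward; pixel columns grow to the right and rows downward; lengths in mm; the calibration is good to about 2 mm. The wrist camera is an equidistant fisheye: a pixel r from the principal point sees the ray r / f radians off the axis. A picture is of the moment at which its call begins: read the wrist's pose just before it. calibration takes no time and is no camera call.
- ctrl.finish_job(): hands the job in; it is judged then, once.
Trained networks look in the newest picture that a camera, given by its name, has taken for a name from the list of things; names that differ only in an ending like _2 or _b are one class to them, and where a whole thing is asked for, a point or a joint stands for the part that bears it (a point fixed in the world has none). Each returns a list of dicts, best first, with "conf" (0 to 1); they miss things now and then, are a little off and sometimes report something else, mostly with a low value. They report only what shows in the picture. A call takes as long as a camera call. They do not tell look-alikes from the thing itself.
- ctrl.search_frame(camera, query): "box" ([left, top, right, bottom] in pixels, round what is visible of it).
- ctrl.place_of(camera, query): "uv" ([column, row] in pixels: a listed point, or the origin of a listed thing).
The state is a dict: "time_s": time; "joints": joint angles; "dq": joint speeds; "tau": joint torques, N m; "eef_pos": TCP position; "ee_rot": TCP orientation; "force": force on the tool from outside, world axes, zero at the start; "wrist_torque": the same for the moment, N m; "grip_width": opening from 0.0 (shut) to 1.0 (fully open); "grip_force": force on a finger pad.
Only numpy, scipy, OpenCV 4.12 (cv2) and the standard library are available. Lean on these libraries where they do the work, as an engineer would, in place of code of your own. Each camera call takes 0.05 s, during which the arm holds its last target. There are 200 camera calls.

## Working session

There is one attempt and no reset: what is moved stays moved. The work goes in short steps, Python scripts to look and compute and a tool call to move; the robot and the scene stay as the last step left them, time stands still between calls to the robot, and variables do not carry over. Pictures are saved under pics/ and viewed, at most 10 in all, crops included, and the job is handed in when it is done.

Besides the shell and the picture viewer there is one more tool, called as name([rows], argument=value, ...), one row to a line, values as JSON. send_rows: Moves the arm, as the interface text tells. Its arguments: {"type":"object","properties":{"targets":{"type":"array"},"grip":{"type":"number"},"squeeze":{"type":"number"}},"required":["targets"]}

```bash
mkdir -p pics; cat > h.py <<'E'
import numpy as np, cv2
from rig import ctrl
def w2(name,uv,d):
    c=ctrl.calibration(name); V=np.array(c["view"])
    p=np.array([(uv[0]-c["cx"])/c["fx"]*d,(uv[1]-c["cy"])/c["fy"]*d,d,1])
    return (np.linalg.inv(V)@p)[:3]
def cloud(name,dep):
    c=ctrl.calibration(name); V=np.linalg.inv(np.array(c["view"]))
    v,u=np.mgrid[:dep.shape[0],:dep.shape[1]]
    P=np.stack([(u-c["cx"])/c["fx"]*dep,(v-c["cy"])/c["fy"]*dep,dep,np.ones_like(dep)],-1)@V.T
    P=P[...,:3]; P[dep==0]=np.nan
    return P
E
python3 - <<'E'
from h import *
s=ctrl.sense();print(s)
for n in("scene","top"):
    im,d=ctrl.capture(n);cv2.imwrite(f"pics/{n}0.png",im[...,::-1]);np.savez(f"{n}0.npz",im=im,d=d)
    P=cloud(n,d)
    for q in("case","lock_mark","shackle_mid","stand","leaf_end","objective","puck_a","slide_box","eyepiece","driver","dish"):
        for r in ctrl.place_of(n,q)[:4]:
            u,v=[int(round(x)) for x in r["uv"]]
            print(n,q,round(r["conf"],2),(u,v),np.round(P[v,u]) if 0<=v<384 and 0<=u<512 else "")
E
```

```text
{'time_s': 0.0, 'joints': array([ 1.09162258e+00,  3.13433510e-01,  1.49846914e+00, -1.78592822e-05,
        1.33100045e+00, -2.23337464e-01]), 'dq': array([ 0.00073154, -0.00067778, -0.00082601,  0.00121569, -0.00157533,
       -0.00024793]), 'tau': array([-4.58214636e-04, -4.12270832e+01, -2.59736878e+01, -2.35319721e-04,
        4.19833028e-03, -1.02887725e-07]), 'eef_pos': array([132.69317246, 507.63647193, 202.03147276]), 'ee_rot': array([-2.17304021e-04,  1.27567433e-01,  9.91829683e-01, -6.18200225e-04]), 'force': array([-0.34218699,  0.40206802,  0.24495724]), 'wrist_torque': array([ 0.01700291, -0.03530051, -0.01042796]), 'grip_force': 0.0, 'grip_width': 0.9998517808068892}
scene case 0.74 (264, 239) [708.  -0.  79.]
scene case 0.63 (375, 207) [635. 330.  20.]
scene case 0.19 (234, 176) [438. -22.  34.]
scene lock_mark 0.66 (243, 184) [522. -11.  83.]
scene shackle_mid 0.77 (349, 172) [499. 308.  28.]
scene shackle_mid 0.69 (408, 197) [645. 415.  47.]
scene shackle_mid 0.63 (376, 146) [444. 411.  60.]
scene shackle_mid 0.6 (388, 167) [516. 420.  38.]
scene stand 0.65 (352, 1
[... 871 characters left out ...]
 82.]
top shackle_mid 0.74 (111, 243) [417. 409.  44.]
top shackle_mid 0.5 (108, 167) [622. 423.  55.]
top shackle_mid 0.46 (146, 242) [418. 315.  48.]
top shackle_mid 0.45 (111, 210) [511. 429.   2.]
top stand 0.79 (152, 205) [513. 294.  77.]
top stand 0.73 (267, 186) [554.  -9.  97.]
top stand 0.24 (371, 140) [ 691. -304.   34.]
top leaf_end 0.49 (264, 184) [554.  -0. 124.]
top objective 0.48 (264, 145) [663.  -3. 100.]
top puck_a 0.45 (147, 169) [624. 327.  17.]
top puck_a 0.43 (386, 180) [ 579. -342.   19.]
top slide_box 0.75 (370, 139) [ 693. -300.   38.]
top eyepiece 0.47 (324, 242) [ 410. -158.   44.]
top driver 0.5 (269, 246) [402. -12.  23.]
top dish 0.91 (212, 247) [403. 144.   6.]
```

```bash
python3 - <<'E'
from h import *
a=cv2.imread("pics/scene0.png")[110:310,100:450];b=cv2.imread("pics/top0.png")[110:290,80:420]
a=cv2.resize(a,(525,300));b=cv2.resize(b,(567,300),interpolation=2)
b=cv2.resize(b,(525,300))
z=cv2.imread("pics/top0.png")[150:260,90:190];z=cv2.resize(z,(270,300))
cv2.imwrite("pics/a.png",np.hstack([np.vstack([a,b]),np.vstack([z,cv2.resize(cv2.imread("pics/scene0.png")[130:220,330:420],(270,300))])]))
E
```

```text
(no output)
```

View pics/a.png

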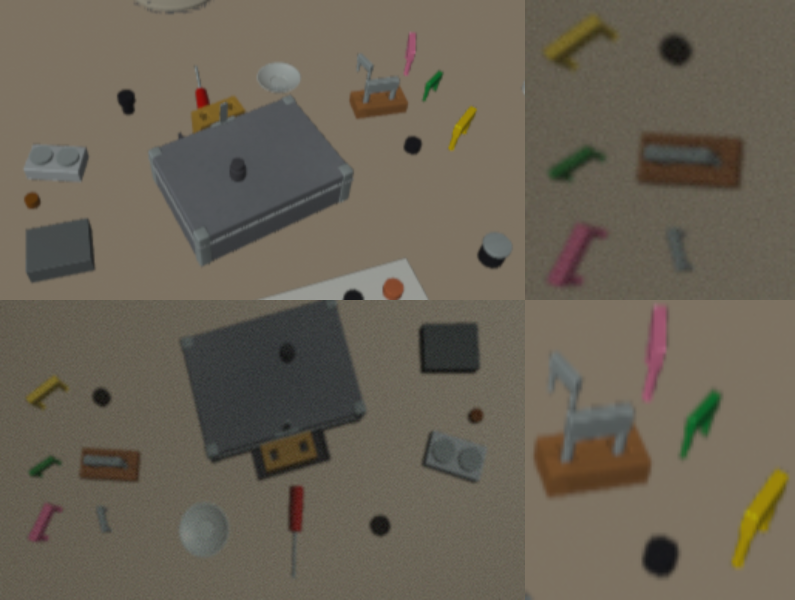

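The picture shows the case turned with its lock at the front (lower panel about (285,450)), the leaf standing up. The grey shackle is in its stand on the left (110,463), with a smaller grey one beside it.

```bash
python3 - <<'E'
from h import *
z=np.load("top0.npz");im=z["im"];P=cloud("top",z["d"]);hsv=cv2.cvtColor(im,cv2.COLOR_RGB2HSV)
def sel(x0,x1,y0,y1,z0,z1): return (P[...,0]>x0)&(P[...,0]<x1)&(P[...,1]>y0)&(P[...,1]<y1)&(P[...,2]>z0)&(P[...,2]<z1)
def rect(m,nm):
    q=P[m]; r=cv2.minAreaRect(q[:,:2].astype(np.float32)); print(nm,m.sum(),np.round(np.median(q,0),1),"ctr",np.round(r[0],1),"size",np.round(r[1],1),"ang",round(r[2],2))
m=sel(450,900,-220,220,70,90)&(hsv[...,1]<70)
m=cv2.morphologyEx(m.astype(np.uint8),cv2.MORPH_OPEN,np.ones((5,5)))>0; rect(m,"case")
print("hsv lock",hsv[200,262],hsv[199,272],"leaf",hsv[184,264])
m=sel(470,580,-70,70,68,95)&(hsv[...,1]>90)&(abs(hsv[...,0].astype(int)-18)<12); rect(m,"brass")
m=sel(450,570,220,370,45,95); rect(m,"shackle"); q=P[m]
c=np.cov(q[:,:2].T); w,v=np.linalg.eigh(c); print("dir",v[:,1],np.degrees(np.arctan2(v[1,1],v[0,1])),"mean",q.mean(0))
m=sel(440,580,210,390,15,36)&(hsv[...,1]>90); rect(m,"stand")
m=sel(500,620,-60,60,95,160); rect(m,"leaf"); print(np.round(P[m][np.argsort(-P[m][:,2])][:12]))
for n in("scene","top"): c=ctrl.calibration(n);print(n,c["fx"],np.round(np.linalg.inv(c["view"])[:3,3]))
z=np.load("scene0.npz");P=cloud("scene",z["d"]);hsv=cv2.cvtColor(z["im"],cv2.COLOR_RGB2HSV)
m=sel(450,570,220,370,45,95); rect(m,"sc shackle");rect(sel(440,580,210,390,15,36)&(hsv[...,1]>90),"sc stand")
m=sel(500,620,-60,60,95,160);m[:,:]&=True; rect(m,"sc leaf")
c=ctrl.calibration("wrist");print(c["fx"],c["cx"],c["cy"],np.round(c["mount"],3))
E
```

```text
case 7437 [640.6  21.9  80.4] ctr [644.3  19.9] size [202.4 282.1] ang 14.11
hsv lock [ 20 138  89] [ 19 149  82] leaf [113  21  49]
brass 482 [519.8  -5.9  80.4] ctr [520.4  -6.7] size [41.1 88.2] ang 13.67
shackle 153 [510.9 311.2  72. ] ctr [511.8 312.4] size [61.9 14.1] ang 85.98
dir [0.07123433 0.99745961] 85.9151139168354 mean [510.95888302 310.72355027  70.02686437]
stand 448 [503.3 306.6  26.3] ctr [511.7 313. ] size [100.   49.4] ang 85.83
leaf 25 [554.3  -2.8 119.1] ctr [555.1  -2.7] size [ 5.1 10.9] ang 16.66
[[555.   2. 137.]
 [555.  -0. 136.]
 [557.  -8. 135.]
 [558.  -3. 134.]
 [558.  -5. 132.]
 [556.  -3. 132.]
 [556.  -5. 129.]
 [554.   2. 127.]
 [554.  -3. 127.]
 [557.  -8. 125.]
 [554.  -0. 124.]
 [555.  -5. 121.]]
scene 416.11143710926746 [1278. -144.  887.]
top 393.23866482029626 [ 373.   21. 1098.]
sc shackle 214 [514.7 311.2  67. ] ctr [510.5 313.4] size [63.5 17.7] ang 86.92
sc stand 403 [522.1 307.7  27. ] ctr [512.3 313.2] size [101.2  51.5] ang 84.01
sc leaf 53 [554.5  -1.1 116.8] ctr [553.8  -1.6] size [ 6.4 14.4] ang 22.05
297.3186396354542 258.2054985562369 187.88254087012473 [[-1.00000e-03 -9.52000e-01 -3.07000e-01  7.89610e+01]
 [ 1.00000e+00 -1.00000e-03  1.00000e-03  8.97000e-01]
 [-1.00000e-03 -3.07000e-01  9.52000e-01 -1.70792e+02]
 [ 0.00000e+00  0.00000e+00  0.00000e+00  1.00000e+00]]
```

send_rows([
  {"offset": [2.8,-3.1,0],"spin": -0.11},
  {"offset": [5.6,-6.2,0],"spin": -0.22},
  {"offset": [8.4,-9.4,0],"spin": -0.33},
  {"offset": [11.2,-12.5,0],"spin": -0.44},
  {"offset": [14,-15.7,0],"spin": -0.55},
  {"offset": [16.8,-18.8,0],"spin": -0.66},
  {"offset": [19.7,-22,0],"spin": -0.77},
  {"offset": [22.5,-25.1,0],"spin": -0.87},
], grip=0)

```text
time_s: 1.87
eef_pos: [356.3, 258.0, 202.9]
ee_rot: [0.0, 0.536, 0.844, 0.0]
force: [0.5, 0.8, 0.3]
grip_width: 0.003
grip_force: 0.0
```

send_rows([
  {"offset": [2.8,-3.1,0],"spin": -0.1},
  {"offset": [5.6,-6.2,0],"spin": -0.2},
  {"offset": [8.4,-9.4,0],"spin": -0.2},
  {"offset": [11.2,-12.5,0],"spin": -0.2},
  {"offset": [14,-15.7,0],"spin": -0.2},
  {"offset": [16.8,-18.8,0],"spin": -0.2},
  {"offset": [19.7,-22,0],"spin": -0.2},
  {"offset": [22.5,-25.1,0],"spin": -0.2},
])

```text
time_s: 2.53
eef_pos: [578.9, 9.6, 202.6]
ee_rot: [0.0, 0.616, 0.788, 0.0]
force: [-0.4, 0.5, 1.5]
grip_width: -0.003
grip_force: 0.0
```

```bash
cat >> h.py <<'E'
from scipy.spatial.transform import Rotation as R
def wcloud(s,dep):
    c=ctrl.calibration("wrist");M=np.array(c["mount"])
    v,u=np.mgrid[:dep.shape[0],:dep.shape[1]]
    x,y=(u-c["cx"])/c["fx"],(v-c["cy"])/c["fy"];r=np.hypot(x,y)+1e-9
    t=np.tan(np.minimum(r,1.4))/r
    P=np.stack([x*t*dep,y*t*dep,dep],-1)@M[:3,:3].T+M[:3,3]
    q=s["ee_rot"];P=P@R.from_quat([q[1],q[2],q[3],q[0]]).as_matrix().T+s["eef_pos"]
    P[(dep==0)|(r>1.35)]=np.nan
    return P
E
python3 - <<'E'
from h import *
s=ctrl.sense();im,d=ctrl.capture("wrist");cv2.imwrite("pics/w1.png",im[...,::-1]);np.savez("w1.npz",im=im,d=d)
P=wcloud(s,d);print(s["eef_pos"],s["joints"])
hsv=cv2.cvtColor(im,cv2.COLOR_RGB2HSV)
m=(abs(P[...,0]-520)<50)&(abs(P[...,1]+6)<70)&(abs(P[...,2]-80)<12)&(hsv[...,1]>90)
q=P[m];print(m.sum(),cv2.minAreaRect(q[:,:2].astype(np.float32)),np.median(q,0))
E
```

```text
[578.88161008   9.57969193 202.60367594] [-1.85730137e-01  4.32752431e-01  1.32743481e+00  4.88504983e-05
  1.38124816e+00 -4.30370020e-01]
3107 ((520.39892578125, -3.9097442626953125), (42.291351318359375, 88.75387573242188), 14.067172050476074) [520.93224034  -1.45270211  79.29330874]
```

View pics/w1.png

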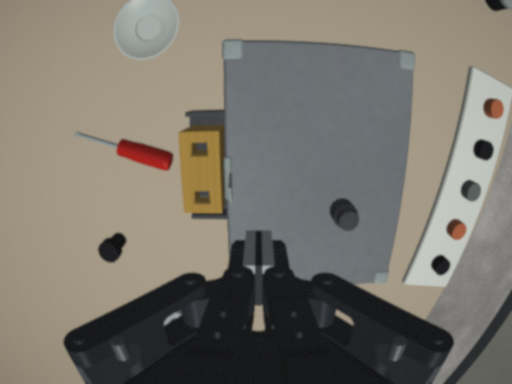

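send_rows([
  {"offset": [0.1,-0.1,-2.5],"spin": 0},
  {"offset": [0.1,-0.1,-5.5],"spin": 0},
  {"offset": [0.1,-0.1,-7.5],"spin": 0},
  {"offset": [0.1,-0.1,-8.0],"spin": 0},
  {"offset": [0.1,-0.1,-8.0],"spin": 0},
  {"offset": [-0.5,-0.25,-8.0],"spin": 0},
  {"offset": [-1.1,-0.4,-8.0],"spin": 0},
  {"offset": [-1.6,-0.52,-8.0],"spin": 0},
])

```text
time_s: 3.25
eef_pos: [561.7, 6.1, 124.0]
ee_rot: [0.001, 0.615, 0.788, 0.0]
force: [0.4, 0.2, -0.5]
grip_width: -0.003
grip_force: 0.0
```

send_rows([
  {"offset": [-0.55,-0.14,0.0],"spin": 0},
  {"offset": [-1.1,-0.27,0.05],"spin": 0},
  {"offset": [-1.6,-0.4,-0.1],"spin": 0},
  {"offset": [-2.1,-0.52,-0.3],"spin": 0},
  {"offset": [-2.55,-0.64,-0.6],"spin": 0},
  {"offset": [-2.95,-0.74,-0.95],"spin": 0},
  {"offset": [-3.3,-0.82,-1.35],"spin": 0},
  {"offset": [-3.6,-0.9,-1.8],"spin": 0},
])

```text
time_s: 3.92
eef_pos: [525.4, -2.8, 104.1]
ee_rot: [-0.0, 0.615, 0.788, -0.0]
force: [0.5, -0.4, 0.4]
grip_width: 0.002
grip_force: 0.0
```

send_rows([
  {"offset": [0.1,-0.3,0],"spin": 0},
  {"offset": [0.14,-0.6,-0.1],"spin": 0},
  {"offset": [0.14,-0.6,-0.5],"spin": 0},
  {"offset": [0.14,-0.6,-0.9],"spin": 0},
  {"offset": [0.14,-0.6,-1.2],"spin": 0},
  {"offset": [0.14,-0.6,-1.45],"spin": 0},
  {"offset": [0.14,-0.6,-1.6],"spin": 0},
  {"offset": [0.14,-0.6,-1.7],"spin": 0},
])

```text
time_s: 4.58
eef_pos: [527.2, -8.6, 87.3]
ee_rot: [-0.0, 0.615, 0.788, -0.0]
force: [0.5, 0.5, 0.3]
grip_width: -0.001
grip_force: 0.0
```

send_rows([
  {"offset": [0,0,-0.05],"spin": 0},
  {"offset": [0,0,-0.1],"spin": 0},
  {"offset": [0,0,-0.15],"spin": 0},
  {"offset": [0,0,-0.2],"spin": 0},
  {"offset": [0,0,-0.2],"spin": 0},
  {"offset": [0,0,-0.2],"spin": 0},
])

```text
time_s: 5.08
eef_pos: [527.2, -8.7, 85.6]
ee_rot: [0.0, 0.615, 0.788, 0.0]
force: [0.0, -0.0, -0.6]
grip_width: -0.001
grip_force: 0.0
```

Creep down until light contact.

send_rows([
  {"offset": [0,0,-0.04],"spin": 0},
  {"offset": [0,0,-0.08],"spin": 0},
  {"offset": [0,0,-0.12],"spin": 0},
  {"offset": [0,0,-0.16],"spin": 0},
])

```text
time_s: 5.42
eef_pos: [527.2, -8.7, 83.9]
ee_rot: [-0.0, 0.615, 0.788, -0.0]
force: [-0.4, 0.1, -0.2]
grip_width: -0.001
grip_force: 0.0
```

send_rows([
  {"offset": [0,0,-0.03],"spin": 0},
  {"offset": [0,0,-0.06],"spin": 0},
  {"offset": [0,0,-0.09],"spin": 0},
  {"offset": [0,0,-0.09],"spin": 0},
])

```text
time_s: 5.75
eef_pos: [527.2, -8.7, 83.0]
ee_rot: [-0.0, 0.615, 0.788, -0.0]
force: [-0.7, -0.0, 0.0]
grip_width: -0.005
grip_force: 0.0
```

send_rows([
  {"offset": [0,0,2],"spin": 0},
  {"offset": [0,0,5],"spin": 0},
  {"offset": [0,0,8],"spin": 0},
  {"offset": [0,0,10],"spin": 0},
  {"offset": [0,0,11],"spin": 0},
  {"offset": [0,0,11],"spin": 0},
  {"offset": [0,0,11],"spin": 0},
])

```text
time_s: 6.33
eef_pos: [526.9, -8.6, 192.2]
ee_rot: [-0.0, 0.615, 0.788, -0.0]
force: [-0.5, -0.4, -1.5]
grip_width: 0.002
grip_force: 0.0
```

```bash
cat > look.py <<'E'
from h import *
import sys
n=sys.argv[1]
s=ctrl.sense();im,d=ctrl.capture("wrist");cv2.imwrite(f"pics/{n}.png",im[...,::-1]);np.savez(n+".npz",im=im,d=d)
P=wcloud(s,d);print(s["eef_pos"],np.abs(s["dq"]).max())
hsv=cv2.cvtColor(im,cv2.COLOR_RGB2HSV)
m=(abs(P[...,0]-520)<50)&(abs(P[...,1]+6)<70)&(abs(P[...,2]-80)<12)&(hsv[...,1]>90)
q=P[m];print(m.sum(),cv2.minAreaRect(q[:,:2].astype(np.float32)),np.median(q,0))
ex=np.array([.970,.243,0]);ey=np.array([-.243,.970,0]);L=np.array([522.1,-10.8,80])
u=(P-L)@ex;v=(P-L)@ey
b=(u>-27)&(u<20)&(abs(v)<9)&(P[...,2]>60)
print("leaf region z med",np.nanmedian(P[...,2][b]),"sat",np.median(hsv[...,1][b]),"brass z",np.median(q[:,2]))
E
python3 look.py w2
```

```text
[526.90789168  -8.62587788 192.20007343] 0.023055330852339892
3361 ((520.335693359375, -3.5129966735839844), (42.00905990600586, 87.95372009277344), 14.133424758911133) [519.81639762  -0.77912843  79.27668787]
leaf region z med 258.8392382047616 sat 33.0 brass z 79.27668787035151
```

View pics/w2.png

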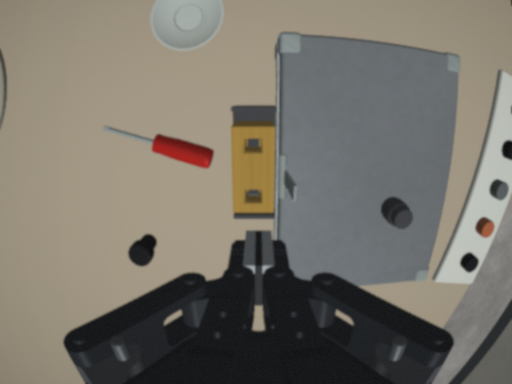

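```bash
python3 - <<'E'
from h import *
z=np.load("w2.npz");d=z["d"];im=z["im"]
s=ctrl.sense();P=wcloud(s,d)
ex=np.array([.970,.243,0]);ey=np.array([-.243,.970,0]);L=np.array([522.1,-10.8,80])
Q=np.stack([(P-L)@ex,(P-L)@ey,P[...,2]-80],-1)
for r in range(150,212,4): print(r,[tuple(np.round(Q[r,c]).astype(int)) for c in range(276,304,3)])
m=(P[...,2]>76)&(P[...,2]<84)&(Q[...,0]>0)&(np.abs(Q[...,1])<160)&(cv2.cvtColor(im,cv2.COLOR_RGB2HSV)[...,1]<70)
q=P[m];print(cv2.minAreaRect(q[:,:2].astype(np.float32)))
cv2.imwrite("pics/z.png",cv2.resize(im[90:240,220:340,::-1],None,fx=4,fy=4,interpolation=2))
E
```

```text
150 [(np.int64(-9223372036854775808), np.int64(-9223372036854775808), np.int64(-9223372036854775808)), (np.int64(26), np.int64(26), np.int64(-12)), (np.int64(28), np.int64(28), np.int64(-3)), (np.int64(31), np.int64(28), np.int64(-2)), (np.int64(34), np.int64(28), np.int64(-1)), (np.int64(37), np.int64(28), np.int64(-2)), (np.int64(40), np.int64(28), np.int64(-1)), (np.int64(43), np.int64(28), np.int64(-1)), (np.int64(46), np.int64(28), np.int64(-1)), (np.int64(49), np.int64(28), np.int64(0))]
154 [(np.int64(26), np.int64(12), np.int64(-62)), (np.int64(26), np.int64(22), np.int64(-11)), (np.int64(28), np.int64(24), np.int64(-2)), (np.int64(31), np.int64(24), np.int64(0)), (np.int64(34), np.int64(24), np.int64(-1)), (np.int64(37), np.int64(24), np.int64(-1)), (np.int64(40), np.int64(24), np.int64(-2)), (np.int64(43), np.int64(24), np.int64(-1)), (np.int64(46), np.int64(24), np.int64(0)), (np.int64(49), np.int64(24), np.int64(-1))]
158 [(np.int64(26), np.int64(7), np.int64(-61)), (np.int64(25), np.int64(21), np.int64(1)), (np.int64(28), np.int64(21), np.int64(3)), (np.int64(31), np.int
[... 5533 characters left out ...]
t64(48), np.int64(-30), np.int64(-2)), (np.int64(51), np.int64(-30), np.int64(-1))]
210 [(np.int64(25), np.int64(-43), np.int64(-23)), (np.int64(26), np.int64(-35), np.int64(-3)), (np.int64(30), np.int64(-35), np.int64(-3)), (np.int64(32), np.int64(-34), np.int64(-1)), (np.int64(36), np.int64(-35), np.int64(-1)), (np.int64(39), np.int64(-34), np.int64(-1)), (np.int64(42), np.int64(-34), np.int64(-1)), (np.int64(45), np.int64(-34), np.int64(0)), (np.int64(48), np.int64(-34), np.int64(-1)), (np.int64(51), np.int64(-35), np.int64(-1))]
((642.4525146484375, 22.023590087890625), (201.1568603515625, 280.8722229003906), 13.869806289672852)<stdin>:6: RuntimeWarning: invalid value encountered in cast
```

View pics/z.png

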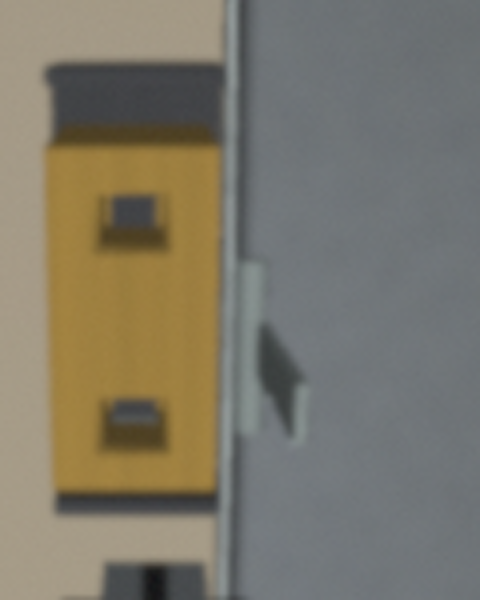

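The leaf at crop (285,390) is still up, so the fingers missed it. I'll measure where the fingertips are in the tool frame.

```bash
python3 - <<'E'
from h import *
for n,pos in(("w2",None),):
    z=np.load(n+".npz");d=z["d"];c=ctrl.calibration("wrist")
    s=ctrl.sense();T=wcloud({"eef_pos":np.zeros(3),"ee_rot":np.array([1,0,0,0])},d)
    for r in(228,232,236,240,250,260,270): print(r,[tuple(map(int,np.nan_to_num(T[r,k]))) for k in range(240,280,6)])
print(s["time_s"],s["eef_pos"],s["ee_rot"],s["joints"])
z=np.load("w1.npz");T=z["im"]
a=np.hstack([T[100:280,150:330],np.load("w2.npz")["im"][100:280,150:330]])
im,d=ctrl.capture("scene");a=np.hstack([a,im[130:310,170:350]])
cv2.imwrite("pics/c.png",cv2.resize(a[...,::-1],(798,266)))
E
```

```text
228 [(-95, -24, 194), (-93, -16, 191), (-94, -8, 193), (-93, 0, 191), (-94, 8, 193), (-94, 16, 192), (-66, 20, 134)]
232 [(-100, -24, 192), (11, -5, -33), (11, -2, -33), (11, 0, -33), (12, 3, -34), (12, 6, -34), (-71, 20, 134)]
236 [(-106, -24, 192), (12, -5, -39), (12, -2, -39), (11, 0, -38), (12, 3, -39), (11, 6, -38), (-76, 20, 133)]
240 [(8, -8, -35), (12, -5, -43), (11, -2, -42), (12, 0, -43), (11, 3, -42), (12, 6, -43), (7, 9, -34)]
250 [(8, -8, -46), (12, -5, -53), (11, -2, -52), (11, 0, -51), (12, 2, -54), (12, 5, -52), (7, 8, -45)]
260 [(7, -7, -54), (11, -4, -61), (11, -2, -61), (11, 0, -60), (11, 2, -60), (11, 5, -61), (8, 8, -55)]
270 [(14, -6, -72), (12, -4, -70), (13, -2, -70), (9, 0, -65), (9, 2, -66), (13, 5, -70), (14, 7, -72)]
6.3833 [526.60356677  -8.57159304 191.54506132] [-1.11620995e-03  6.15430294e-01  7.88190366e-01 -5.03602981e-04] [-2.38931063e-01  3.26678917e-01  1.50830415e+00  4.38471735e-07
  1.30905870e+00 -4.83862781e-01]
```

View pics/c.png

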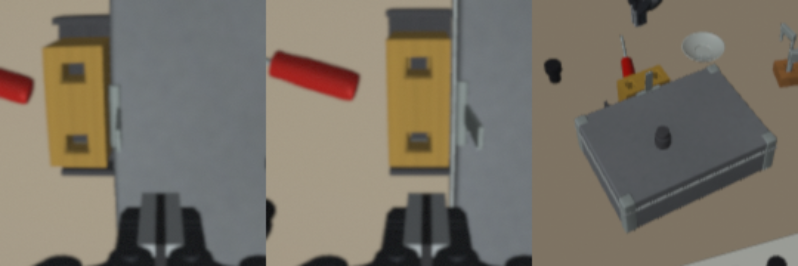

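send_rows([
  {"offset": [2.5,0.7,0],"spin": 0},
  {"offset": [5.1,1.45,0],"spin": 0},
  {"offset": [5.1,1.45,-2.5],"spin": 0},
  {"offset": [5.1,1.45,-5],"spin": 0},
  {"offset": [5.1,1.45,-7.5],"spin": 0},
  {"offset": [5.1,1.45,-9.5],"spin": 0},
  {"offset": [5.1,1.45,-10.3],"spin": 0},
  {"offset": [5.1,1.45,-10.3],"spin": 0},
])

```text
time_s: 7.1
eef_pos: [576.8, 6.0, 87.4]
ee_rot: [-0.002, 0.615, 0.788, -0.001]
force: [-0.0, -1.0, 0.1]
grip_width: -0.004
grip_force: 0.0
```

```bash
cat > tip.py <<'E'
from h import *
s=ctrl.sense();im,d=ctrl.capture("wrist");cv2.imwrite("pics/t%d.png"%(s["time_s"]*100),im[...,::-1]);P=wcloud(s,d)
ex=np.array([.9708,.2397,0]);ey=np.array([-.2397,.9708,0]);L=np.array([520.1,-8.2,80])
Q=np.stack([(P-L)@ex,(P-L)@ey,P[...,2]-80],-1)
f=lambda m,n:print(n,m.sum(),np.round(np.nanmedian(Q[m],0),1) if m.any() else "",np.round(np.nanmin(Q[m],0)) if m.any() else "",np.round(np.nanmax(Q[m],0)) if m.any() else "")
print("tcp",np.round((s["eef_pos"]-L)@np.stack([ex,ey,[0,0,1]]).T,1),s["force"])
v,u=np.mgrid[:384,:512]
T=(Q[...,0]>-30)&(Q[...,0]<45)&(np.abs(Q[...,1])<9)&(Q[...,2]>5)&(Q[...,2]<62)
f(T&(v<225),"leafpts")
E
python3 tip.py
```

```text
tcp [58.4  0.2  7.4] [-0.03199863 -0.99347887  0.13655233]
leafpts 49 [34.   5.8 11.6] [32.  3.  6.] [35.  7. 19.]
```

send_rows([
  {"offset": [-0.8,-0.2,0],"spin": 0},
  {"offset": [-1.6,-0.4,0],"spin": 0},
  {"offset": [-2.3,-0.57,0],"spin": 0},
  {"offset": [-3.0,-0.74,0],"spin": 0},
  {"offset": [-3.5,-0.87,0],"spin": 0},
  {"offset": [-4.0,-0.99,-0.15],"spin": 0},
  {"offset": [-4.4,-1.09,-0.4],"spin": 0},
  {"offset": [-4.7,-1.16,-0.7],"spin": 0},
])

```text
time_s: 7.82
eef_pos: [530.9, -6.0, 83.1]
ee_rot: [0.0, 0.615, 0.788, 0.0]
force: [0.1, 0.3, 0.3]
grip_width: -0.0
grip_force: 0.3
```

send_rows([
  {"offset": [-0.3,-0.07,-0.4],"spin": 0},
  {"offset": [-0.6,-0.15,-0.8],"spin": 0},
  {"offset": [-0.8,-0.2,-1.2],"spin": 0},
  {"offset": [-0.9,-0.22,-1.5],"spin": 0},
  {"offset": [-1.0,-0.25,-1.7],"spin": 0},
  {"offset": [-1.0,-0.25,-1.7],"spin": 0},
])

```text
time_s: 8.32
eef_pos: [520.9, -8.3, 65.5]
ee_rot: [-0.0, 0.615, 0.788, -0.0]
force: [0.6, 0.4, -0.2]
grip_width: -0.007
grip_force: 0.0
```

```bash
python3 tip.py; ls pics
```

```text
tcp [  0.7  -0.2 -14.5] [ 0.60326662  0.3631929  -0.15137905]
leafpts 0   
a.png
c.png
scene0.png
t710.png
t831.png
top0.png
w1.png
w2.png
z.png
```

```bash
python3 - <<'E'
import cv2,numpy as np
a=np.hstack([cv2.imread("pics/t710.png")[90:290,170:370],cv2.imread("pics/t831.png")[90:290,170:370]])
cv2.imwrite("pics/d.png",cv2.resize(a,(800,400)))
E
```

```text
(no output)
```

View pics/d.png

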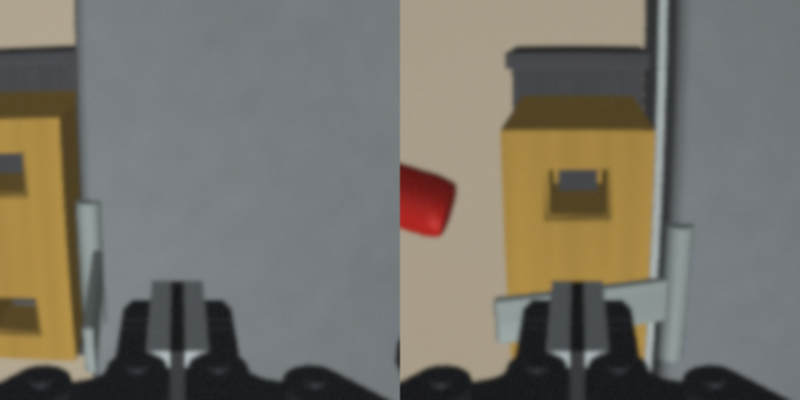

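The leaf (right half, around (580,300)) is now nearly flat under the fingertips, which confirms the tips sit about 32 mm behind the reported TCP. I'll creep down.

send_rows([
  {"offset": [0,0,-0.15],"spin": 0},
  {"offset": [0,0,-0.3],"spin": 0},
  {"offset": [0,0,-0.45],"spin": 0},
  {"offset": [0,0,-0.6],"spin": 0},
  {"offset": [0,0,-0.75],"spin": 0},
  {"offset": [0,0,-0.9],"spin": 0},
  {"offset": [0,0,-1.0],"spin": 0},
  {"offset": [0,0,-1.0],"spin": 0},
])

```text
time_s: 9.03
eef_pos: [521.1, -8.3, 55.8]
ee_rot: [-0.0, 0.615, 0.788, -0.0]
force: [0.5, 0.2, 0.1]
grip_width: 0.001
grip_force: 0.0
```

send_rows([
  {"offset": [0,0,-0.05],"spin": 0},
  {"offset": [0,0,-0.1],"spin": 0},
  {"offset": [0,0,-0.15],"spin": 0},
  {"offset": [0,0,-0.2],"spin": 0},
  {"offset": [0,0,-0.2],"spin": 0},
])

```text
time_s: 9.45
eef_pos: [521.3, -8.3, 55.2]
ee_rot: [0.0, 0.615, 0.788, 0.0]
force: [-4.2, 0.4, 11.4]
grip_width: 0.002
grip_force: 5.5
```

send_rows([
  {"offset": [0,0,1],"spin": 0},
  {"offset": [0,0,4],"spin": 0},
  {"offset": [0,0,7],"spin": 0},
  {"offset": [0,0,10],"spin": 0},
  {"offset": [0,0,12],"spin": 0},
  {"offset": [0,0,12],"spin": 0},
])

```text
time_s: 9.95
eef_pos: [523.1, -8.7, 178.9]
ee_rot: [0.004, 0.615, 0.788, 0.002]
force: [0.2, -0.4, -0.0]
grip_width: -0.006
grip_force: 0.0
```

```bash
python3 look.py w3; python3 - <<'E'
import cv2
a=cv2.imread("pics/w3.png")[80:260,180:340]
cv2.imwrite("pics/e.png",cv2.resize(a,None,fx=3,fy=3))
E
```

```text
[523.10007671  -8.6720352  178.85345054] 0.07858458690086713
3002 ((520.4222412109375, -3.8797607421875), (41.992759704589844, 88.2413558959961), 13.954811096191406) [519.43707453   5.93544317  79.25872459]
leaf region z med 244.55171198711466 sat 25.0 brass z 79.25872458582754
```

View pics/e.png

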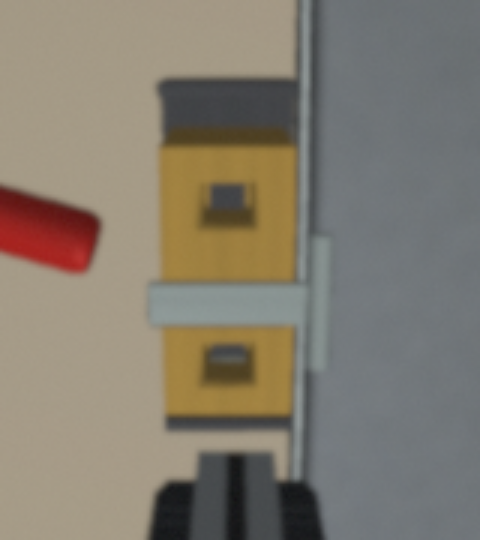

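Leaf is flat across the lock between the two holes (crop (230,305)). Now to the shackle.

send_rows([
  {"offset": [0,3,0],"spin": -0.05},
  {"offset": [0,7,0],"spin": -0.1},
  {"offset": [0,11,0],"spin": -0.15},
  {"offset": [-0.3,15,0],"spin": -0.2},
  {"offset": [-0.6,19,0],"spin": -0.25},
  {"offset": [-0.9,23,0],"spin": -0.3},
  {"offset": [-1.2,27,0],"spin": -0.314},
  {"offset": [-1.2,30.5,0],"spin": -0.314},
], grip=1)

```text
time_s: 10.67
eef_pos: [507.8, 299.1, 173.0]
ee_rot: [-0.001, 0.731, 0.682, -0.001]
force: [0.7, -0.5, -0.9]
grip_width: 0.998
grip_force: 0.0
```

send_rows([
  {"offset": [0,1,0],"spin": 0},
  {"offset": [0,1.5,0],"spin": 0},
  {"offset": [0,1.5,0],"spin": 0},
  {"offset": [0,1.5,0],"spin": 0},
])

```text
time_s: 11.0
eef_pos: [509.3, 310.5, 173.6]
ee_rot: [-0.0, 0.731, 0.682, -0.001]
force: [0.4, 0.4, -0.5]
grip_width: 1.0
grip_force: 0.0
```

```bash
cat > sh.py <<'E'
from h import *
import sys
s=ctrl.sense();im,d=ctrl.capture("wrist");cv2.imwrite("pics/%s.png"%sys.argv[1],im[...,::-1]);P=wcloud(s,d);np.savez(sys.argv[1]+".npz",im=im,d=d)
hsv=cv2.cvtColor(im,cv2.COLOR_RGB2HSV)
print(s["eef_pos"],s["ee_rot"],s["grip_width"],np.abs(s["dq"]).max())
def sel(z0,z1,r=80): return (abs(P[...,0]-511)<r)&(abs(P[...,1]-313)<r)&(P[...,2]>z0)&(P[...,2]<z1)
for m,n in((sel(64,78,45),"crown"),(sel(20,32)&(hsv[...,1]>80),"stand")):
    m=cv2.morphologyEx(m.astype(np.uint8),cv2.MORPH_OPEN,np.ones((3,3)))>0
    q=P[m]
    if len(q): print(n,m.sum(),np.round(np.median(q,0),1),cv2.minAreaRect(q[:,:2].astype(np.float32)))
E
python3 sh.py w4
```

```text
[509.30397866 310.53200355 173.58081441] [-5.12274420e-05  7.31373015e-01  6.81977407e-01 -5.71405095e-04] 1.0004042440044676 0.016573566012382558
crown 906 [511.8 317.9  71.2] ((511.62432861328125, 315.80377197265625), (62.44029235839844, 14.079734802246094), 85.80872344970703)
stand 2816 [512.3 322.7  25.4] ((511.32647705078125, 315.63482666015625), (99.89189147949219, 49.735328674316406), 86.15624237060547)
```

send_rows([
  {"offset": [0.23,0.53,-2.5],"spin": 0},
  {"offset": [0.23,0.53,-5.5],"spin": 0},
  {"offset": [0.23,0.53,-8.5],"spin": 0},
  {"offset": [0.23,0.53,-11],"spin": 0},
  {"offset": [0.23,0.53,-13],"spin": 0},
  {"offset": [0.23,0.53,-14.3],"spin": 0},
  {"offset": [0.23,0.53,-15],"spin": 0},
  {"offset": [0.23,0.53,-15],"spin": 0},
])

```text
time_s: 11.72
eef_pos: [511.2, 315.7, 22.9]
ee_rot: [-0.0, 0.732, 0.682, -0.001]
force: [0.7, 0.0, -0.4]
grip_width: 1.002
grip_force: 0.0
```

```bash
python3 sh.py w5; python3 - <<'E'
import cv2
cv2.imwrite("pics/f.png",cv2.imread("pics/w5.png"))
E
```

```text
[511.16538667 315.71552602  22.91923539] [-4.25074183e-04  7.31565079e-01  6.81770524e-01 -1.14306449e-03] 1.0022687685636942 0.03237923012350206
crown 3899 [511.7 321.3  71.2] ((512.142578125, 316.23077392578125), (87.91471099853516, 61.16577911376953), 20.74608039855957)
stand 7986 [513.9 330.2  25.4] ((511.28125, 315.23382568359375), (100.94815826416016, 50.165706634521484), 86.07014465332031)
```

View pics/f.png

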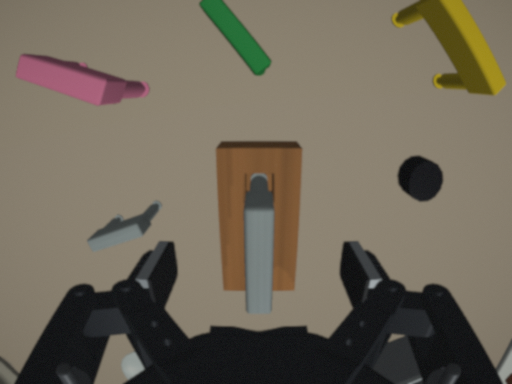

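The crown (260,260) is centred between the open fingers (columns 165 and 350). Closing.

send_rows([
  {"offset": [0,0,0],"spin": 0},
  {"offset": [0,0,0],"spin": 0},
  {"offset": [0,0,0],"spin": 0},
  {"offset": [0,0,0],"spin": 0},
  {"offset": [0,0,0],"spin": 0},
  {"offset": [0,0,0],"spin": 0},
  {"offset": [0,0,0],"spin": 0},
  {"offset": [0,0,0],"spin": 0},
], grip=0, squeeze=80)

```text
time_s: 12.43
eef_pos: [511.8, 317.1, 24.6]
ee_rot: [0.0, 0.731, 0.682, 0.0]
force: [0.4, -0.1, 4.3]
grip_width: 0.145
grip_force: 79.6
```

send_rows([
  {"offset": [0,0,0.5],"spin": 0},
  {"offset": [0,0,1.5],"spin": 0},
  {"offset": [0,0,3],"spin": 0},
  {"offset": [0,0,5],"spin": 0},
  {"offset": [0,0,8],"spin": 0},
  {"offset": [0,0,11],"spin": 0},
  {"offset": [0,0,11],"spin": 0},
  {"offset": [0,0,11],"spin": 0},
])

```text
time_s: 13.1
eef_pos: [512.0, 317.2, 135.8]
ee_rot: [0.001, 0.731, 0.682, 0.001]
force: [-1.3, -0.6, -2.7]
grip_width: 0.141
grip_force: 79.0
```

```bash
cat > held.py <<'E'
from h import *
import sys
s=ctrl.sense();im,d=ctrl.capture("wrist");cv2.imwrite("pics/%s.png"%sys.argv[1],im[...,::-1]);np.savez(sys.argv[1]+".npz",im=im,d=d)
P=wcloud(s,d);T=wcloud({"eef_pos":np.zeros(3),"ee_rot":np.array([1,0,0,0])},d)
print(s["eef_pos"],s["ee_rot"],s["grip_width"],s["force"])
# shackle points in tool frame: near x within 40, |y|<9
m=(np.abs(T[...,1])<9)&(T[...,0]>12)&(T[...,0]<40)&(T[...,2]>-60)&(T[...,2]<60)
q=T[m];print(m.sum())
for z0 in range(-45,45,6):
    k=q[(q[:,2]>=z0)&(q[:,2]<z0+6)]
    if len(k)>4: print(z0,len(k),"x",np.round(np.percentile(k[:,0],[2,50,98]),1),"y",np.round(np.percentile(k[:,1],[2,50,98]),1))
E
python3 held.py w6
```

```text
[512.00704309 317.23459796 135.83193401] [5.71340509e-04 7.31052035e-01 6.82320010e-01 1.41446305e-03] 0.14140048644285638 [-1.30480125 -0.58913414 -2.68082481]
1944
-45 162 x [12.1 30.  30.5] y [-7.5  0.4  7.5]
-39 130 x [12.1 30.  30.4] y [-8.4  0.2  8.5]
-33 115 x [12.1 30.  30.5] y [-7.5 -0.   7. ]
-27 74 x [28.6 30.  30.4] y [-6.1  0.2  6.7]
-21 46 x [28.4 29.8 30.3] y [-3.4  0.5  3.8]
-15 59 x [27.2 29.3 30.4] y [-4.5 -0.1  5. ]
-9 49 x [27.  29.6 30.3] y [-4.7 -0.1  5.1]
-3 50 x [26.6 29.5 30.2] y [-4.9  0.2  5.3]
3 29 x [26.3 29.3 30.2] y [-4.7  0.5  5.1]
9 7 x [25.6 28.  29.3] y [-4.7 -2.   3. ]
15 54 x [25.6 28.3 30. ] y [-4.6  0.2  5.1]
```

View pics/w6.png

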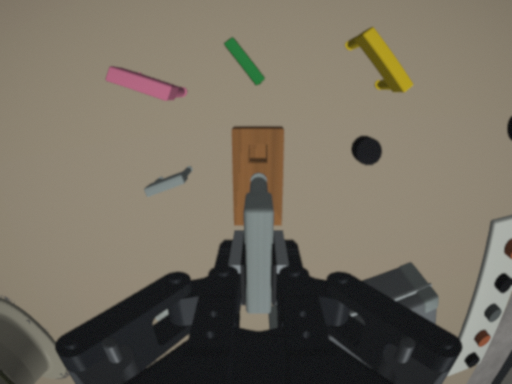

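send_rows([
  {"offset": [0.1,-3,0.5],"spin": 0.04},
  {"offset": [0.2,-7,0.5],"spin": 0.09},
  {"offset": [0.3,-11,0.5],"spin": 0.14},
  {"offset": [0.4,-15,0.5],"spin": 0.19},
  {"offset": [0.5,-19,0.5],"spin": 0.24},
  {"offset": [0.6,-23,0.5],"spin": 0.29},
  {"offset": [0.7,-26.5,0.5],"spin": 0.314},
  {"offset": [0.8,-29,0.5],"spin": 0.314},
])

```text
time_s: 13.82
eef_pos: [518.4, 24.3, 137.7]
ee_rot: [-0.001, 0.616, 0.788, -0.001]
force: [1.3, 0.2, -1.8]
grip_width: 0.143
grip_force: 78.9
```

send_rows([
  {"offset": [0,-1.5,0],"spin": 0},
  {"offset": [0,-2.5,0],"spin": 0},
  {"offset": [0,-2.8,0],"spin": 0},
  {"offset": [0,-2.8,0],"spin": 0},
  {"offset": [0,-2.8,0],"spin": 0},
  {"offset": [0,-2.8,0],"spin": 0},
])

```text
time_s: 14.32
eef_pos: [519.4, 0.0, 138.9]
ee_rot: [-0.0, 0.615, 0.789, -0.0]
force: [0.7, 1.2, -2.5]
grip_width: 0.148
grip_force: 78.9
```

```bash
python3 look.py w7|head -2; python3 - <<'E'
from h import *
s=ctrl.sense();q=s["ee_rot"];print(q,np.degrees(np.arctan2(*R.from_quat([q[1],q[2],q[3],q[0]]).as_matrix()[1::-1,1])))
z=np.load("w7.npz");P=wcloud(s,z["d"]);hsv=cv2.cvtColor(z["im"],cv2.COLOR_RGB2HSV)
ex=np.array([.9703,.2419,0]);ey=np.array([-.2419,.9703,0]);L=s["eef_pos"]
U=(P-L)@ex;V=(P-L)@ey
m=(abs(U)<40)&(abs(V)<70)&(abs(P[...,2]-79.5)<5)&(hsv[...,1]>90)
print("brass top U",np.percentile(U[m],[0.5,99.5]),"V",np.percentile(V[m],[0.5,99.5]))
dk=(abs(U)<19)&(abs(V)<38)&(P[...,2]<74)&(P[...,2]>40)
print("deep",dk.sum(),np.round(np.percentile(U[dk],[1,50,99]),1),np.round(np.percentile(V[dk],[1,50,99]),1))
E
```

```text
[5.19362098e+02 2.99142934e-02 1.38870880e+02] 0.0021388702575439256
2314 ((518.3963012695312, 3.58697509765625), (41.8929328918457, 71.80305480957031), 13.849499702453613) [511.63656646  19.47935647  79.28819146]
[-1.79760807e-04  6.14880855e-01  7.88619998e-01 -1.45024737e-05] 14.113473390450652
brass top U [-20.66818094  20.75050498] V [-31.48352082  39.45974636]
deep 265 [-7.8  0.1  8.2] [15.1 18.3 24.8]
```

send_rows([
  {"offset": [0.06,-0.25,-0.5],"spin": 0},
  {"offset": [0.06,-0.25,-1.3],"spin": 0},
  {"offset": [0.06,-0.25,-2.1],"spin": 0},
  {"offset": [0.06,-0.25,-2.8],"spin": 0},
  {"offset": [0.06,-0.25,-3.2],"spin": 0},
  {"offset": [0.06,-0.25,-3.4],"spin": 0},
  {"offset": [0.06,-0.25,-3.5],"spin": 0},
  {"offset": [0.06,-0.25,-3.5],"spin": 0},
])

```text
time_s: 15.03
eef_pos: [520.1, -3.5, 104.0]
ee_rot: [-0.0, 0.615, 0.788, -0.0]
force: [-0.6, 0.5, -2.1]
grip_width: 0.143
grip_force: 78.9
```

send_rows([
  {"offset": [0,0,-0.1],"spin": 0},
  {"offset": [0,0,-0.2],"spin": 0},
  {"offset": [0,0,-0.3],"spin": 0},
  {"offset": [0,0,-0.4],"spin": 0},
  {"offset": [0,0,-0.5],"spin": 0},
  {"offset": [0,0,-0.6],"spin": 0},
  {"offset": [0,0,-0.6],"spin": 0},
])

```text
time_s: 15.62
eef_pos: [520.0, -3.5, 97.9]
ee_rot: [-0.0, 0.615, 0.788, -0.0]
force: [0.1, -0.0, -2.6]
grip_width: 0.143
grip_force: 78.9
```

send_rows([
  {"offset": [-0.02,0.08,0],"spin": 0},
  {"offset": [-0.02,0.08,-0.1],"spin": 0},
  {"offset": [-0.02,0.08,-0.2],"spin": 0},
  {"offset": [-0.02,0.08,-0.3],"spin": 0},
  {"offset": [-0.02,0.08,-0.4],"spin": 0},
  {"offset": [-0.02,0.08,-0.4],"spin": 0},
])

```text
time_s: 16.12
eef_pos: [519.8, -2.7, 93.8]
ee_rot: [-0.0, 0.615, 0.788, -0.0]
force: [-0.8, 0.7, -2.2]
grip_width: 0.142
grip_force: 78.9
```

Entered (tips about 5 mm deep, no load). Continue.

send_rows([
  {"offset": [0,0,-0.12],"spin": 0},
  {"offset": [0,0,-0.24],"spin": 0},
  {"offset": [0,0,-0.36],"spin": 0},
  {"offset": [0,0,-0.48],"spin": 0},
  {"offset": [0,0,-0.6],"spin": 0},
  {"offset": [0,0,-0.72],"spin": 0},
  {"offset": [0,0,-0.8],"spin": 0},
  {"offset": [0,0,-0.8],"spin": 0},
])

```text
time_s: 16.78
eef_pos: [519.8, -2.7, 85.9]
ee_rot: [-0.0, 0.615, 0.788, -0.0]
force: [-0.6, -0.6, -1.7]
grip_width: 0.143
grip_force: 78.9
```

send_rows([
  {"offset": [0,0,-0.1],"spin": 0},
  {"offset": [0,0,-0.2],"spin": 0},
  {"offset": [0,0,-0.3],"spin": 0},
  {"offset": [0,0,-0.4],"spin": 0},
  {"offset": [0,0,-0.5],"spin": 0},
  {"offset": [0,0,-0.5],"spin": 0},
])

```text
time_s: 17.28
eef_pos: [519.8, -2.7, 80.9]
ee_rot: [-0.0, 0.615, 0.788, -0.0]
force: [-0.4, 0.1, -1.2]
grip_width: 0.144
grip_force: 78.9
```

send_rows([
  {"offset": [0,0,-0.1],"spin": 0},
  {"offset": [0,0,-0.2],"spin": 0},
  {"offset": [0,0,-0.3],"spin": 0},
  {"offset": [0,0,-0.4],"spin": 0},
  {"offset": [0,0,-0.5],"spin": 0},
  {"offset": [0,0,-0.5],"spin": 0},
])

```text
time_s: 17.78
eef_pos: [520.0, -2.7, 76.1]
ee_rot: [0.0, 0.615, 0.788, 0.0]
force: [-1.7, 0.3, 2.9]
grip_width: 0.142
grip_force: 79.4
```

send_rows([
  {"offset": [0,0,-0.08],"spin": 0},
  {"offset": [0,0,-0.16],"spin": 0},
  {"offset": [0,0,-0.24],"spin": 0},
  {"offset": [0,0,-0.3],"spin": 0},
  {"offset": [0,0,-0.3],"spin": 0},
])

```text
time_s: 18.2
eef_pos: [520.5, -2.8, 74.0]
ee_rot: [0.001, 0.615, 0.788, 0.0]
force: [-1.0, 0.8, 9.3]
grip_width: 0.142
grip_force: 80.5
```

send_rows([
  {"offset": [0,0,-0.06],"spin": 0},
  {"offset": [0,0,-0.12],"spin": 0},
  {"offset": [0,0,-0.18],"spin": 0},
  {"offset": [0,0,-0.2],"spin": 0},
])

```text
time_s: 18.53
eef_pos: [520.8, -2.8, 72.4]
ee_rot: [0.001, 0.615, 0.788, 0.001]
force: [-2.4, 0.7, 13.3]
grip_width: 0.139
grip_force: 80.9
```

send_rows([
  {"offset": [0,0,-0.06],"spin": 0},
  {"offset": [0,0,-0.1],"spin": 0},
  {"offset": [0,0,-0.1],"spin": 0},
])

```text
time_s: 18.78
eef_pos: [520.5, -2.7, 70.5]
ee_rot: [0.001, 0.615, 0.788, 0.001]
force: [1.5, 0.2, -2.7]
grip_width: 0.144
grip_force: 78.8
```

send_rows([
  {"offset": [0,0,-0.04],"spin": 0},
  {"offset": [0,0,-0.08],"spin": 0},
  {"offset": [0,0,-0.12],"spin": 0},
  {"offset": [0,0,-0.12],"spin": 0},
])

```text
time_s: 19.12
eef_pos: [520.3, -2.7, 69.1]
ee_rot: [0.0, 0.615, 0.788, 0.0]
force: [3.1, 1.6, 3.9]
grip_width: 0.145
grip_force: 79.6
```

send_rows([
  {"offset": [0,0,0.1],"spin": 0},
  {"offset": [0,0,0.15],"spin": 0},
  {"offset": [0,0,0.15],"spin": 0},
])

```text
time_s: 19.37
eef_pos: [519.7, -2.7, 69.9]
ee_rot: [-0.0, 0.615, 0.788, -0.0]
force: [3.0, -0.4, -4.9]
grip_width: 0.142
grip_force: 78.3
```

send_rows([
  {"offset": [0,0,-0.03],"spin": 0},
  {"offset": [0,0,-0.03],"spin": 0},
  {"offset": [0,0,-0.03],"spin": 0},
  {"offset": [0,0,-0.03],"spin": 0},
  {"offset": [0,0,-0.03],"spin": 0},
  {"offset": [0,0,-0.03],"spin": 0},
  {"offset": [0,0,-0.03],"spin": 0},
], grip=1)

```text
time_s: 19.95
eef_pos: [519.9, -2.7, 70.1]
ee_rot: [-0.0, 0.615, 0.788, -0.0]
force: [-0.9, -1.2, -0.3]
grip_width: 0.998
grip_force: 0.0
```

send_rows([
  {"offset": [0,0,1],"spin": 0},
  {"offset": [0,0,3],"spin": 0},
  {"offset": [0,0,6],"spin": 0},
  {"offset": [0,0,9],"spin": 0},
  {"offset": [0,0,11],"spin": 0},
  {"offset": [0,0,12],"spin": 0},
  {"offset": [0,0,12],"spin": 0},
])

```text
time_s: 20.53
eef_pos: [520.7, -2.9, 192.4]
ee_rot: [0.002, 0.615, 0.788, 0.001]
force: [0.3, 0.4, 0.3]
grip_width: 0.998
grip_force: 0.0
```

```bash
python3 look.py w8|head -1; python3 - <<'E'
from h import *
s=ctrl.sense();z=np.load("w8.npz");P=wcloud(s,z["d"])
m=(np.hypot(P[...,0]-520,P[...,1]+4)<45)&(P[...,2]>105)&(P[...,2]<130)
q=P[m];print(m.sum(),np.median(q,0),cv2.minAreaRect(q[:,:2].astype(np.float32)),s["force"])
E
python3 - <<'E'
import cv2
cv2.imwrite("pics/g.png",cv2.resize(cv2.imread("pics/w8.png")[60:300,130:390],None,fx=2,fy=2))
E
```

```text
[520.73180992  -2.8694213  192.41699503] 0.06362379779084153
1094 [519.47144474  -1.63965431 114.25339262] ((520.1664428710938, -3.8748016357421875), (13.686954498291016, 62.708740234375), 13.658607482910156) [ 0.99755323 -0.32048547 -1.08320611]
```

View pics/g.png

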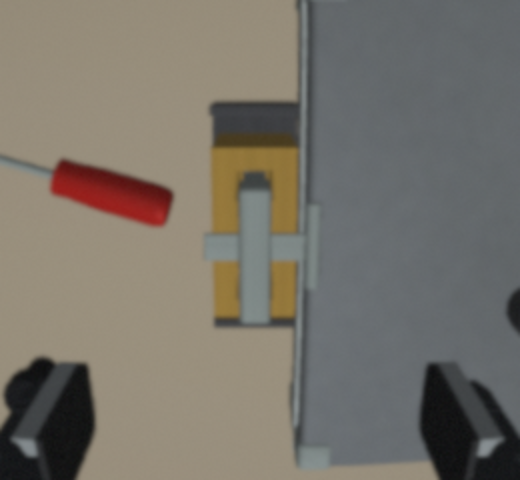

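The shackle sits astride the leaf (crop (255,250)). Its top is about 35 mm above the lock, so its middle is about 2 mm up, under the limit. Handing in.

```bash
python3 -c "
from rig import ctrl
print(ctrl.finish_job())"
```

```text
the job is handed in; nothing more can be done
None
```

The case is locked and the job is handed in: the leaf is flat, the shackle clicked in and held against a light upward pull, and the gripper is open and clear. My first leaf sweep passed over it, because the fingertips sit about 29 mm short of the reported TCP; I corrected for that afterwards.

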